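Stir the last tumbling chips through the separator screen with the brass drift

ROBOT

A 6-joint arm with a two-finger parallel gripper is mounted at the origin on a cart in front of the work surface, level with it; the furniture and walls round the work are solid. World frame = base frame: x ahead of the robot, y to its left, z up, the work surface at z = 0. Lengths are in m, angles in degrees, forces in N, time in s.
With the tool pointing down it reaches from about 0.325 to 0.85 m from the base axis. Payload 15.5 kg.
Tool frame: the origin (TCP) lies at the very end of the fingers, on their centre line; the grasp point (between the pads) lies arm.grip_depth behind it (arm.grip_depth is the distance from the TCP to the grasp point, in m); z points along the fingers, y is the direction in which the jaws open and shut (so a half turn about z gives the same grasp; the last joint's range is limited). The gripper opens to 91 mm and grips with 3 to 60 N. Pads are 32 mm wide; open, the fingers measure 118 mm over their backs; the gripper's body (76 mm by 178 mm) begins 60 mm behind the grasp point.
Start: joints at [-81.389, 28.281, 77.091, -0, 74.628, -5.472], TCP at [0.152, -0.606, 0.214] pointing down, gripper open.
Joint ranges: [-166.48, 166.48], [-47.26, 123.95], [12.59, 153.08], [-70.14, 250.14], [6.76, 159.57], [-176.63, 176.63]. Speed limits (degrees/s): [108.29, 108.29, 147.25, 172.46, 172.46, 172.46].

INTERFACE

Orientations are given as a 3x3 rotation matrix whose columns are the frame's x, y, z axes.
In Python, from rig import arm gives the robot as it stands. Calls block until the motion is done:
- arm.move_to(position, orientation): joint-space move of the TCP to a pose.
- arm.move_l(position, orientation=None, feed=0.15): straight line of the TCP; orientation=None keeps the orientation; feed is the mean speed in m/s.
- arm.move_joints(angles): joint-space move.
- arm.grip(opening): finger opening in m; the grip force is fixed at half the most; returns when the fingers have stopped.
- arm.sleep(seconds).
- arm.solve_ik(position, orientation): joint angles nearest the present ones, or None.
- arm.snapshot(name): name is "scene" or "top"; returns the picture (420x560x3 uint8, red, green, blue); there is no depth.
- arm.get_calibration(name): a dict with "intrinsics" (3x3 intrinsics, pixels), "k1" (the pictures are not rectified: a ray, as slopes to the right and down, at radius r is drawn at 1 + k1 r^2 times it, then the intrinsics apply), "cam_to_world" (4x4, takes a point from camera to world coordinates). Camera axes: x right, y down, z forward; pixel columns grow to the right and rows downward; lengths in m; the calibration is good to about 2 mm. A picture is of the moment at which its call begins. get_calibration takes no time and is no camera call.
A pose or a line that the arm cannot do raises arm.Unreachable and nothing moves.
- arm.sign_off(): hands the job in, once; it reports no verdict.
Readings, each from a call of its own:
- arm.current_t(): time.
- arm.current_joint_positions(): joint angles.
- arm.current_dq(): joint speeds.
- arm.current_tau(): joint torques, N m.
- arm.current_ee_pos(): TCP position.
- arm.current_tool_rot(): TCP orientation.
- arm.current_force(): force on the tool from outside, world axes, zero at the start.
- arm.current_torque(): the same for the moment, N m.
- arm.current_width(): finger opening in m.
Only numpy, scipy, OpenCV 4.12 (cv2) and the standard library are available. Lean on these libraries where they do the work, as an engineer would, in place of code of your own. Each camera call takes 0.05 s, during which the arm holds its last target. There are 200 camera calls.

TASK

Some white tumbling chips are still lying on the separator's screen among the two finished aluminium flanges. Take the brass rod out of the wooden punch block and stir the chips about with it, not with the fingers, until every one has dropped through the openings into the pan below and only the two flanges are left lying flat on the screen. Spill nothing out of the separator, and put the rod back upright in the hole it came from, right down.

Things in the scene. Friction and masses are not known exactly. Their poses are not given: they have to be found in the camera images.
- separator: round steel sieve nested in an aluminium catch pan, fixed, 237 mm across, 116 mm high; two strap handles on its x axis reach 137 mm out. Origin: centre of its underside, z up. The level screen's top is 75 mm above the origin; the wall round it (inner radius 111 mm) rises 41 mm above the screen. Below is a 68 mm deep space where nine fixed chips that ran through already lie.
- screen_centre (a point): centre of the screen's top surface, axes as the separator's. The 3 mm sheet has 21 square openings of 35 mm, sides along x and y, on a 44 mm grid: centres at (44 i, 44 j) mm, i and j from -2 to 2, without the four corners; 9 mm bars lie between them. The eight next to the corners are cut short by the round wall
- chip_1: white ceramic tumbling chip, a chunky triangular prism, about 22 mm a side with blunt corners (every corner 13 mm from the middle) and 14 mm thick, 15 g; origin at its middle, own z along its thickness. At the start it lies flat on the screen's bars, so its origin is 7 mm above the screen.
- chip_2: white ceramic tumbling chip, a chunky triangular prism, about 22 mm a side with blunt corners (every corner 13 mm from the middle) and 14 mm thick, 15 g; origin at its middle, own z along its thickness. At the start it lies flat on the screen's bars, so its origin is 7 mm above the screen.
- chip_3: white ceramic tumbling chip, a chunky triangular prism, about 22 mm a side with blunt corners (every corner 13 mm from the middle) and 14 mm thick, 15 g; origin at its middle, own z along its thickness. At the start it lies flat on the screen's bars, so its origin is 7 mm above the screen.
- chip_4: white ceramic tumbling chip, a chunky triangular prism, about 22 mm a side with blunt corners (every corner 13 mm from the middle) and 14 mm thick, 15 g; origin at its middle, own z along its thickness. At the start it lies flat on the screen's bars, so its origin is 7 mm above the screen.
- chip_5: white ceramic tumbling chip, a chunky triangular prism, about 22 mm a side with blunt corners (every corner 13 mm from the middle) and 14 mm thick, 15 g; origin at its middle, own z along its thickness. At the start it lies flat on the screen's bars, so its origin is 7 mm above the screen.
- chip_6: white ceramic tumbling chip, a chunky triangular prism, about 22 mm a side with blunt corners (every corner 13 mm from the middle) and 14 mm thick, 15 g; origin at its middle, own z along its thickness. At the start it lies flat on the screen's bars, so its origin is 7 mm above the screen.
- chip_7: white ceramic tumbling chip, a chunky triangular prism, about 22 mm a side with blunt corners (every corner 13 mm from the middle) and 14 mm thick, 15 g; origin at its middle, own z along its thickness. At the start it lies flat on the screen's bars, so its origin is 7 mm above the screen.
- flange_a: turned aluminium flange, a 60 mm disc 10 mm thick with a 36 mm hub, 24 mm high in all, about 0.12 kg, too big for the openings; loose on the screen, hub up. Origin: centre of its underside, z up.
- flange_b: turned aluminium flange, a 60 mm disc 10 mm thick with a 36 mm hub, 24 mm high in all, about 0.12 kg, too big for the openings; loose on the screen, hub up. Origin: centre of its underside, z up.
- brass_drift: plain round brass rod, 14 mm in diameter and 164 mm long, 0.1 kg, standing upright in the big hole of the punch block at the start. Its own y axis runs along the rod, up at the start; the rod's axis passes 6.5 mm from the origin, at own (x, z) = (0, 6.5 mm): use the two points below.
- drift_top (a point): centre of the rod's upper end face (82 mm above its middle)
- drift_tip (a point): centre of the rod's lower end face, the end that stirs
- punch_block: wooden block, fixed, 62 x 112 x 55 mm (own x, y, z), origin centre of its underside. Big hole 20 mm wide and 45 mm deep at own (0, -32 mm), in which the rod stands with 119 mm above the block; four 10 mm holes at y = 10 and 38 mm, three with short steel punches reaching at most 90 mm above the table.
- drift_hole (a point): centre of the mouth of the big hole, on the block's top, z up; the hole's floor is 45 mm below

How it is judged (in metres and radians):
On the way, in this order (a step that is already met when the one before it is completed fails the run):
1. the rod's end is lowered into the separator, close over the screen (horizontal distance between drift_tip and screen_centre below 0.108 m and z of drift_tip in the frame of screen_centre between -0.07 and 0.03 m), for 0.1 s.
2. all seven chips have dropped through the screen (z of each of chip_1, chip_2, chip_3, chip_4, chip_5, chip_6, chip_7 in the frame of separator below 0.055 m and horizontal distance between each of chip_1, chip_2, chip_3, chip_4, chip_5, chip_6, chip_7 and separator below 0.115 m), for 0.2 s.
At the end, for the whole second after the job is handed in: At rest: all seven chips in the pan, middles at least 20 mm below the screen top; both flanges lie flat on the screen (within 0.15 rad, middles within 90 mm of its centre); the rod in the big hole, end at least 35 mm deep and 8 mm from its axis at most, leaning under 0.22 rad (all of step 2 and z of flange_a in the frame of separator between 0.07 and 0.08 m and horizontal distance between each of flange_a, flange_b and separator below 0.09 m and angle between each of flange_a, flange_b's own z axis and vertical below 0.15 rad and z of flange_b in the frame of separator between 0.07 and 0.08 m and horizontal distance between drift_tip and drift_hole below 0.008 m and z of drift_tip in the frame of drift_hole below -0.035 m and angle between brass_drift's own y axis and vertical below 0.22 rad and linear speed of each of chip_1, chip_2, chip_3, chip_4, chip_5, chip_6, chip_7, flange_a, flange_b below 0.03 m/s); the robot touches nothing.
It fails at once if a chip or a flange is thrown out of the separator (horizontal distance between any of chip_1, chip_2, chip_3, chip_4, chip_5, chip_6, chip_7, flange_a, flange_b and separator above 0.13 m).
It fails at once if the fingers push a chip (contact force between the fingers and chip_1 above 1 N or contact force between the fingers and chip_2 above 1 N or contact force between the fingers and chip_3 above 1 N or contact force between the fingers and chip_4 above 1 N or contact force between the fingers and chip_5 above 1 N or contact force between the fingers and chip_6 above 1 N or contact force between the fingers and chip_7 above 1 N).
It also fails if it takes over 72 s, if anything falls off the work surface, if the arm or the gripper's body presses on something with over 40 N, if the wrist force passes 120 N, or if a joint passes its speed limit or range.

## Working session

There is one attempt and no reset: what is moved stays moved. The work goes in short steps, each a Python script; the robot and the scene stay as the last script left them, time stands still between calls to the robot, and variables do not carry over. Pictures are saved under pics/ and viewed, about 8 in all and at most 12, crops included, and the job is handed in when it is done.

```bash
ls; mkdir -p pics
python3 - <<'E'
from rig import arm
import cv2,numpy as np
for n in("scene","top"):
    im=arm.snapshot(n);cv2.imwrite(f"pics/{n}0.png",im[:,:,::-1])
    c=arm.get_calibration(n);print(n,c)
print(arm.grip_depth,arm.current_t(),arm.current_tool_rot())
E
```

```text
pics
scene {'intrinsics': array([[516.9653653 ,   0.        , 280.33558255],
       [  0.        , 516.9653653 , 212.65239248],
       [  0.        ,   0.        ,   1.        ]]), 'k1': -0.15447111901926103, 'cam_to_world': array([[ 0.87176727, -0.33041739,  0.36172667,  0.22298276],
       [-0.48975691, -0.56868781,  0.66085728, -0.62090511],
       [-0.01264919, -0.75327188, -0.65758762,  0.75686336],
       [ 0.        ,  0.        ,  0.        ,  1.        ]])}
top {'intrinsics': array([[413.18424616,   0.        , 281.49279395],
       [  0.        , 413.18424616, 211.54644132],
       [  0.        ,   0.        ,   1.        ]]), 'k1': -0.09133096981215848, 'cam_to_world': array([[-0.01058264, -0.98825356,  0.15245622,  0.42619925],
       [-0.99993479,  0.01111323,  0.00262853, -0.0158731 ],
       [-0.00429194, -0.15241847, -0.98830673,  1.01270042],
       [ 0.        ,  0.        ,  0.        ,  1.        ]])}
0.0188 0.1 [[ 9.69944603e-01  2.43325775e-01 -1.83096540e-04]
 [ 2.43325831e-01 -9.69944031e-01  1.05668539e-03]
 [ 7.95253957e-05 -1.06947841e-03 -9.99999425e-01]]
```

View pics/top0.png

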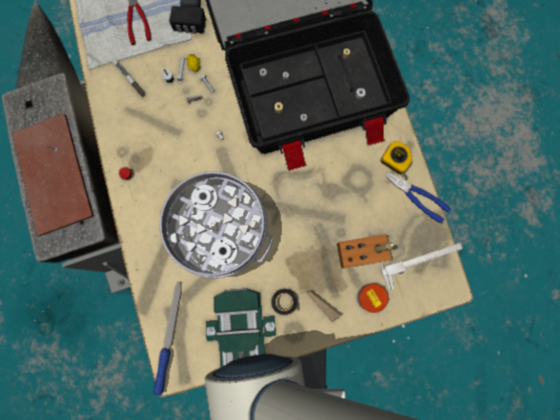

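View pics/scene0.png

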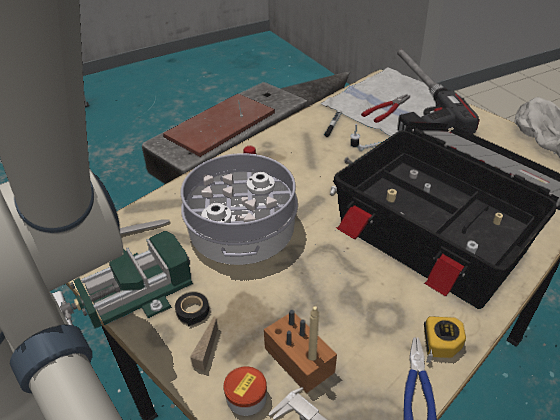

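```bash
cat > h.py <<'E'
from rig import arm
import cv2,numpy as np
def proj(P,n):
    c=arm.get_calibration(n);T=np.linalg.inv(c["cam_to_world"])
    p=np.asarray(P,float)@T[:3,:3].T+T[:3,3];s=p[...,:2]/p[...,2:]
    s=s*(1+c["k1"]*(s**2).sum(-1,keepdims=True));K=c["intrinsics"]
    return s*[K[0,0],K[1,1]]+[K[0,2],K[1,2]]
def unproj(uv,z,n):
    c=arm.get_calibration(n);K=c["intrinsics"];d=(np.asarray(uv,float)-[K[0,2],K[1,2]])/[K[0,0],K[1,1]]
    s=d.copy()
    for _ in range(20): s=d/(1+c["k1"]*(s**2).sum(-1,keepdims=True))
    T=c["cam_to_world"];r=np.concatenate([s,np.ones(s.shape[:-1]+(1,))],-1)@T[:3,:3].T
    return T[:3,3]+r*((z-T[2,3])/r[...,2:])
def ortho(im,n,cx,cy,z,half,px,yaw=0):
    # image: right = local +x, up = local +y
    g=np.linspace(-half,half,px);X,Y=np.meshgrid(g,-g);c,s=np.cos(yaw),np.sin(yaw)
    P=np.stack([cx+c*X-s*Y,cy+s*X+c*Y,np.full_like(X,z)],-1)
    m=proj(P,n).astype(np.float32)
    return cv2.remap(im[:,:,::-1].copy(),m[...,0],m[...,1],cv2.INTER_CUBIC)
E
python3 - <<'E'
from h import *
t=cv2.imread("pics/top0.png")[:,:,::-1];s=cv2.imread("pics/scene0.png")[:,:,::-1]
c=unproj([214,225],.09,"top");b=unproj([366,251],.055,"top");print(c,b)
o=np.vstack([np.hstack([ortho(t,"top",c[0],c[1],.075,.135,400),ortho(s,"scene",c[0],c[1],.075,.135,400)]),
])
cv2.imwrite("pics/sep0.png",o)
o=np.hstack([ortho(t,"top",b[0],b[1],.055,.1,400),ortho(s,"scene",b[0],b[1],.055,.1,400)])
cv2.imwrite("pics/blk0.png",o)
E
```

```text
[0.53954422 0.13913341 0.09      ] [ 0.47912239 -0.20838783  0.055     ]
```

View pics/sep0.png

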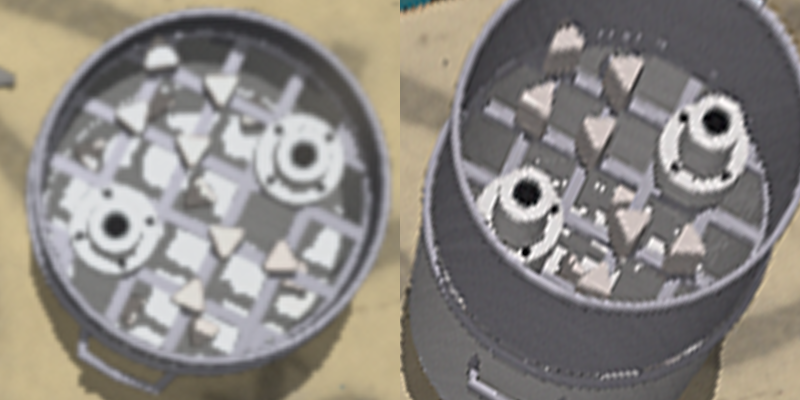

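View pics/blk0.png

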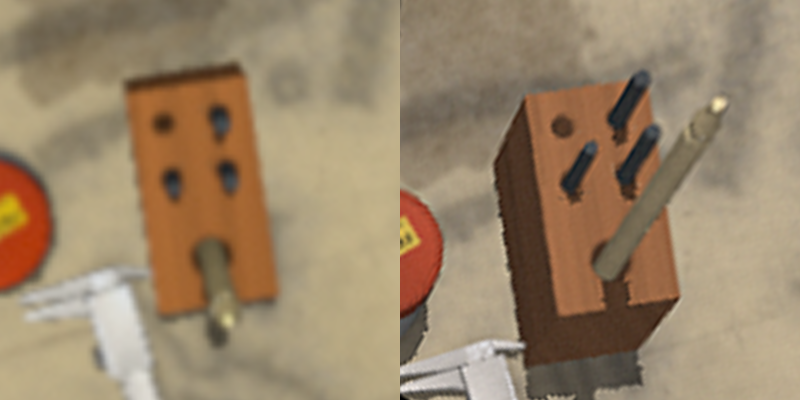

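```bash
cat > fit.py <<'E'
from h import *
from scipy.optimize import minimize
t=cv2.imread("pics/top0.png")[:,:,::-1];s=cv2.imread("pics/scene0.png")[:,:,::-1]
W=.24;N=480
feat={}
def F(im):
    f=cv2.cvtColor(im.copy(),cv2.COLOR_RGB2LAB).astype(np.float32); return f
# reference bar colour: at ortho px (265,185)-ish
pt=lambda u,v:(0.53954+(u-199.5)/399*.27,0.13913-(v-199.5)/399*.27,.075)
for n,im in(("top",t),("scene",s)):
    L=F(im); 
    for q in((287,285),(290,95),(230,300),(60,160)):
        uv=proj(np.array(pt(*q)),n).round().astype(int);print(n,q,L[uv[1],uv[0]])
    d=np.abs(L-np.array([165,131,120])); feat[n]=L[...,2]  # b channel
g=np.arange(-.095,.0951,.001);X,Y=np.meshgrid(g,g);m=X**2+Y**2<.095**2;X,Y=X[m],Y[m]
fx=np.abs((X+.022)%.044-.022);fy=np.abs((Y+.022)%.044-.022);bar=(fx>.0185)|(fy>.0185);op=(fx<.0165)&(fy<.0165)
def score(p,n,im):
    c,sn=np.cos(p[2]),np.sin(p[2]);P=np.stack([p[0]+c*X-sn*Y,p[1]+sn*X+c*Y,np.full_like(X,.074)],-1)
    mm=proj(P,n).astype(np.float32);v=cv2.remap(im,mm[:,0].reshape(-1,1),mm[:,1].reshape(-1,1),cv2.INTER_LINEAR).ravel()
    return v[bar].mean()-v[op].mean()
for n,im in(("top",t),("scene",s)):
    L=F(im);
    d=np.exp(-((L[...,0]-165)/20)**2-((L[...,2]-119)/4)**2-((L[...,1]-131)/4)**2).astype(np.float32) if 0 else -L[...,2].astype(np.float32)
    best=max(((score((.5395+0.0+dx,.139+dy,a),n,d),dx,dy,a) for dx in np.arange(-.012,.013,.003) for dy in np.arange(-.012,.013,.003) for a in np.radians(np.arange(50,78,2))))
    r=minimize(lambda p:-score(p,n,d),[.5395+best[1],.139+best[2],best[3]],method="Nelder-Mead",options=dict(initial_simplex=[[.5395+best[1]+a,.139+best[2]+b,best[3]+e] for a,b,e in((0,0,0),(.003,0,0),(0,.003,0),(0,0,.03))]))
    print(n,best,r.x,np.degrees(r.x[2]),-r.fun)
print("rod top",unproj([[0,0]],.174,"top")*0, )
E
python3 fit.py
python3 - <<'E'
from h import *
b=np.array([0.47912239,-0.20838783])
def w(u,v): return np.array([b[0]+(u-199.5)/399*.2,b[1]-(v-199.5)/399*.2,.055])
print("top",unproj(proj(w(223,326),"top"),.174,"top"),"scene",unproj(proj(w(320,103),"scene"),.174,"scene"))
for q in((125,88),(243,72),(276,298),(160,314)):print(w(*q))
for q in((525-400,95),(675-400,298),(560-400,318)):print("s",w(*q))
E
```

```text
top (287, 285) [181. 129. 131.]
top (290, 95) [193. 130. 123.]
top (230, 300) [171. 127. 128.]
top (60, 160) [202. 131. 122.]
scene (287, 285) [109. 130. 127.]
scene (290, 95) [172. 132. 123.]
scene (230, 300) [109. 130. 129.]
scene (60, 160) [152. 131. 124.]
top (np.float32(2.6396866), np.float64(0.0029999999999999957), np.float64(0.0029999999999999957), np.float64(1.117010721276371)) [0.54276076 0.14163304 1.12404351] 64.40294903427368 2.664306640625
scene (np.float32(1.5543671), np.float64(0.0029999999999999957), np.float64(-3.469446951953614e-18), np.float64(1.117010721276371)) [0.54211268 0.13993013 1.12757945] 64.6055433496664 1.5925140380859375
rod top [[0. 0. 0.]]
top [ 0.48286216 -0.23999636  0.174     ] scene [ 0.48585435 -0.23815989  0.174     ]
[ 0.44177903 -0.15249811  0.055     ]
[ 0.5009269  -0.14447806  0.055     ]
[ 0.51746825 -0.25776126  0.055     ]
[ 0.45932289 -0.26578131  0.055     ]
s [ 0.44177903 -0.15600688  0.055     ]
s [ 0.516967   -0.25776126  0.055     ]
s [ 0.45932289 -0.26778633  0.055     ]
```

```bash
cat >> h.py <<'E'
C=np.array([.5424,.1408]);YAW=np.radians(64.5)
R2=np.array([[np.cos(YAW),-np.sin(YAW)],[np.sin(YAW),np.cos(YAW)]])
def sep(p): return C+R2@np.asarray(p,float)   # separator xy -> world xy
def look(name):
    o=[]
    for n in("top","scene"):
        im=arm.snapshot(n);a=ortho(im,n,C[0],C[1],.089,.12,400,YAW)
        for k in range(-2,3):   # opening centres on screen plane, drawn where they appear
            for j in range(-2,3):
                if abs(k)+abs(j)<4:
                    q=[(k*.044+sx*.0175,j*.044+sy*.0175) for sx,sy in((1,1),(1,-1),(-1,-1),(-1,1))]
                    w=np.array([[*sep(x),.075] for x in q]);w=unproj(proj(w,n),.089,n)[:,:2]
                    l=(w-C)@R2;uv=np.stack([199.5+l[:,0]/.24*399,199.5-l[:,1]/.24*399],-1)
                    cv2.polylines(a,[uv.round().astype(np.int32)],True,(0,160,0),1)
        o.append(a)
    cv2.imwrite(f"pics/{name}.png",np.hstack(o))
E
python3 -c "
from h import *
look('sep1')"
```

```text
(no output)
```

View pics/sep1.png

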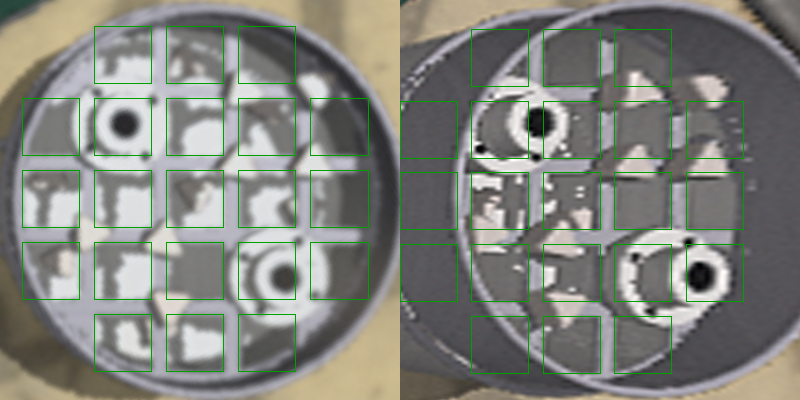

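```bash
cat >> h.py <<'E'
def Rd(a): c,s=np.cos(a),np.sin(a);return np.array([[c,s,0],[s,-c,0],[0,0,-1.]])
RY=np.radians(90);HOLE=np.array([.4845,-.238]);GZ=.144;D=GZ-arm.grip_depth-.010  # TCP above tip
OFF=np.zeros(2)   # tip minus TCP, world xy
def tip(xy,z,feed=.25): arm.move_l([xy[0]-OFF[0],xy[1]-OFF[1],z+D],Rd(RY),feed=feed)
E
python3 - <<'E'
from h import *
print(D)
for a in (0,45,90,135,180):
    R=Rd(np.radians(a));print(a,[None if q is None else np.round(q,0) for q in(arm.solve_ik([.4845,-.238,.26],R),arm.solve_ik([*C,.195],R))])
arm.move_to([*HOLE,.26],Rd(RY))
arm.move_l([*HOLE,GZ-arm.grip_depth],Rd(RY),feed=.15)
arm.grip(0);print(arm.current_width(),arm.current_force())
arm.move_l([*HOLE,.30],Rd(RY),feed=.15)
print(arm.current_width(),arm.current_force(),arm.current_t())
o=[]
for n in("top","scene"):
    im=arm.snapshot(n);p=proj(np.array([*HOLE,.25]),n).astype(int)
    u,v=np.clip(p-[70,70],0,[420,280]);print(n,u,v)
    o.append(cv2.resize(im[v:v+140,u:u+140,::-1],(400,400),interpolation=cv2.INTER_CUBIC))
    print(proj(np.array([*HOLE,.30-D]),n),proj(np.array([*HOLE,.30-D+.1]),n))
cv2.imwrite("pics/rod.png",np.hstack(o))
E
```

```text
0.11519999999999998
0 [array([-33.,  19.,  85.,  -0.,  76.,  57.]), array([ 8., 24., 88., -0., 68., 98.])]
45 [array([-33.,  19.,  85.,  -0.,  76.,  12.]), array([ 8., 24., 88., -0., 68., 53.])]
90 [array([-33.,  19.,  85.,  -0.,  76., -33.]), array([ 8., 24., 88., -0., 68.,  8.])]
135 [array([-33.,  19.,  85.,  -0.,  76., -78.]), array([  8.,  24.,  88.,  -0.,  68., -37.])]
180 [array([ -33.,   19.,   85.,   -0.,   76., -123.]), array([  8.,  24.,  88.,  -0.,  68., -82.])]
0.013295252126057741 [ 0.03093528  0.40138806 -0.18370337]
0.013586799987155524 [ 0.20898088  0.33868934 -0.62692914] 5.5333
top 332 171
[393.16849554 244.34858726] [407.86502132 240.16112666]
scene 245 201
[314.21070803 302.69357244] [316.74220139 252.98473187]
```

View pics/rod.png

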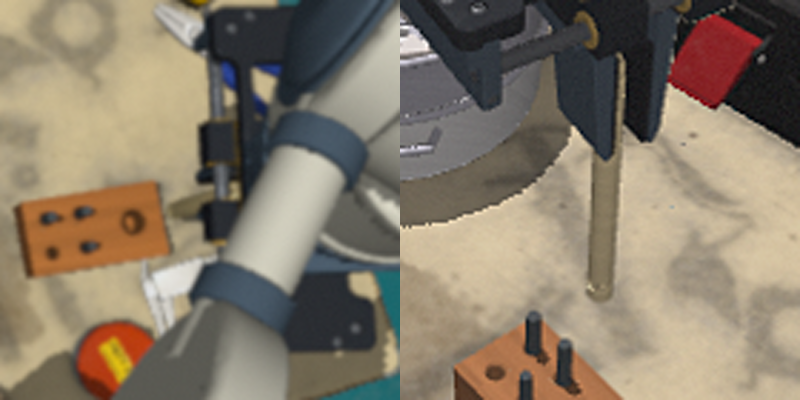

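```bash
cat >> h.py <<'E'
def push(p,g,back=25,short=8,z=.079,feed=.07,start=None):
    p,g=np.array(p,float)/1e3,np.array(g,float)/1e3;d=(g-p)/np.linalg.norm(g-p)
    s=p-d*back/1e3 if start is None else np.array(start)/1e3
    e=g-d*short/1e3;assert np.linalg.norm(s)<.103 and np.linalg.norm(e)<.1
    tip(sep(s),.112,.3);tip(sep(s),z,.15);tip(sep(e),z,feed)
    f=np.round(arm.current_force(),1);tip(sep(e),.112,.2);print(np.round(s*1e3),np.round(e*1e3),f,round(arm.current_t(),1))
E
python3 - <<'E'
from h import *
tip(sep((41/1e3,.060)),.15,.3)
push((22.6,65.3),(0,44))
push((68.3,67.7),(86,46),back=22)
push((65.9,25),(44,44))
push((22,24.4),(44,0))
push((-23.2,-23.2),(0,0))
push((-65.9,-21.4),(-44,-44))
push((-19.6,-62.9),(0,-44))
tip(sep((0,-.05)),.15,.3);tip(HOLE,.17,.4)
print(arm.current_t());look("sep2")
E
```

```text
[41. 82.] [ 6. 49.] [-0.1 -0.2 -1.7] 9.1
[54. 85.] [81. 52.] [ 0.4  0.6 -1.2] 10.9
[85.  9.] [50. 39.] [-0.3  1.2 -1.8] 12.7
[ 5. 43.] [39.  6.] [ 0.6  0.5 -0.3] 14.5
[-41. -41.] [-6. -6.] [-0.   1.  -1.8] 16.5
[-83.  -3.] [-50. -38.] [-0.9 -0.6 -1.7] 18.4
[-38. -80.] [ -6. -50.] [-0.4  0.1 -0.3] 20.2
21.5417
```

View pics/sep2.png

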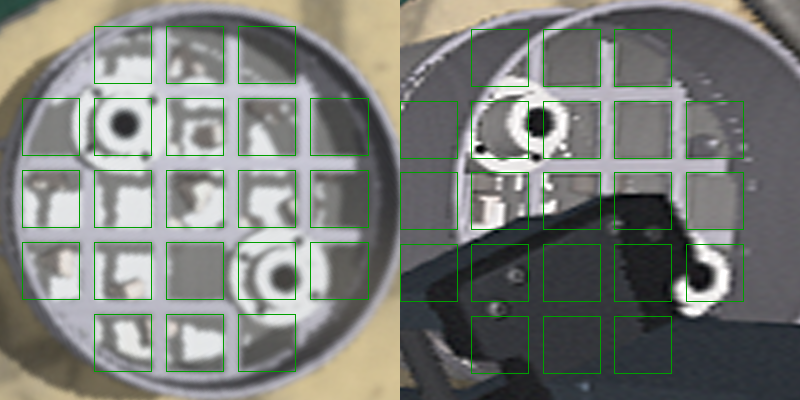

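Run:
```python
from h import *
arm.move_to([.30,-.42,.30],Rd(RY))
o=[];a0=cv2.imread("pics/top0.png")
cl=cv2.createCLAHE(3,(4,4))
for n in("top","scene"):
    im=arm.snapshot(n);cv2.imwrite(f"pics/{n}1.png",im[:,:,::-1]);a=ortho(im,n,C[0],C[1],.075,.115,400,YAW)
    o.append((255*(a/255.)**.55).astype(np.uint8))
cv2.imwrite("pics/sep3.png",np.hstack(o));print(arm.current_t())
```

```text
22.7583
```

View pics/sep3.png

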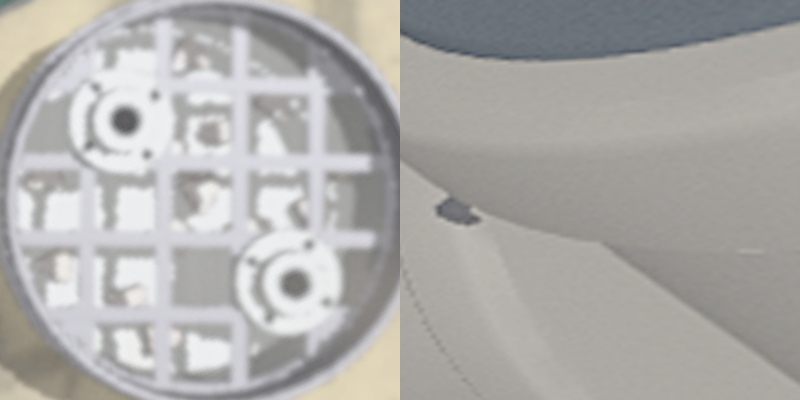

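Run:
```python
from h import *
arm.move_joints([-81.4,28.3-8,77.1,0,74.6+8,-5.5])
o=[]
s0=cv2.imread("pics/scene0.png")[:,:,::-1]
im=arm.snapshot("scene");cv2.imwrite("pics/scene2.png",im[:,:,::-1])
for i in(s0,im):
    a=i[145:260,175:305,::-1];a=cv2.resize(a,(400,354),interpolation=cv2.INTER_CUBIC);o.append((255*(a/255.)**.5).astype(np.uint8))
cv2.imwrite("pics/sc.png",np.hstack(o));print(arm.current_t())
```

```text
23.7667
```

View pics/sc.png

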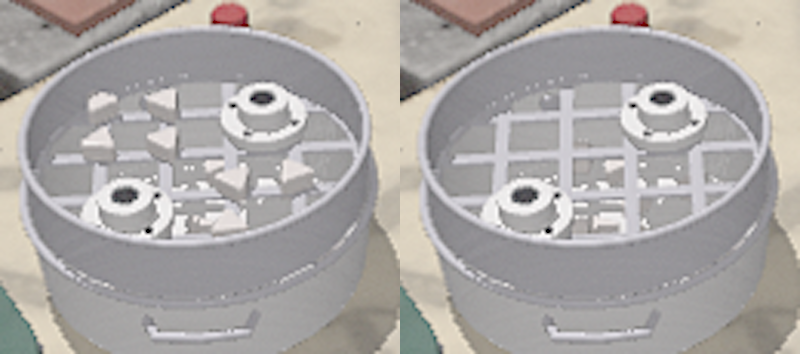

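Run:
```python
from h import *
uv=[175+146/3.077,145+100/3.077];print(uv)
for z in(.014,.03,.055,.075,.085):
    l=(unproj(uv,z,"scene")[:2]-C)@R2;print(z,np.round(l*1e3,1),np.linalg.norm(l)*1e3)
    w=proj(np.array([*sep(l),z]),"top");print("   top px",w)
a=cv2.imread("pics/scene2.png")[165:190,208:238];b=cv2.imread("pics/scene0.png")[165:190,208:238]
t=cv2.imread("pics/top1.png")[165:285,155:275]
a=cv2.resize(a,(390,325),interpolation=cv2.INTER_NEAREST);t=cv2.resize(t,(400,325),interpolation=cv2.INTER_CUBIC)
o=np.hstack([a,t]);cv2.imwrite("pics/z.png",(255*(o/255.)**.5).astype(np.uint8))
```

```text
[222.4488137796555, 177.49918752031198]
0.014 [163.   41.9] 168.29733386775507
   top px [152.20645117 215.19710788]
0.03 [141.7  40.2] 147.2946274290578
   top px [158.12085888 217.25335554]
0.055 [108.5  37.4] 114.73659388553651
   top px [167.81114967 220.61758104]
0.075 [81.9 35.2] 89.11994509820164
   top px [175.98448076 223.45060461]
0.085 [68.6 34.1] 76.58713441120004
   top px [180.22016687 224.91714895]
```

View pics/z.png

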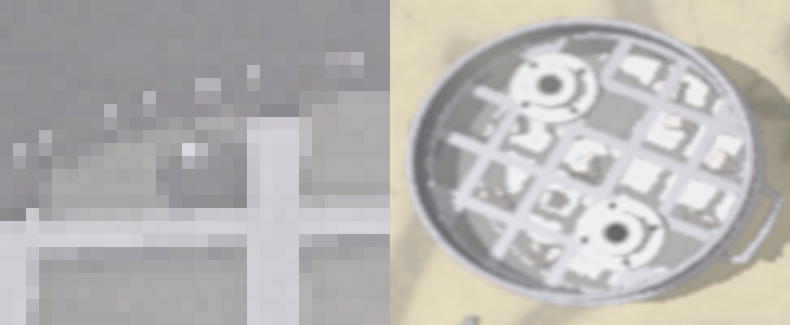

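Run:
```python
from h import *
print("hole",unproj([378.2,248.4],.055,"top"))
arm.move_to([*sep((.0,0)),.17+D],Rd(RY))
tip(sep((.08,.044)),.112,.25)
for q in((.080,.044),(.084,.036),(.080,.052)):
    tip(sep(q),.08,.1);tip(sep(q),.05,.06);print(np.round(arm.current_force(),1));tip(sep(q),.085,.2)
tip(sep((.08,.044)),.15,.25)
arm.move_l([*HOLE,.30],Rd(RY),feed=.4)
print(arm.current_t(),arm.current_width())
o=[]
im=arm.snapshot("scene");cv2.imwrite("pics/scene3.png",im[:,:,::-1]);u,v=245,201
t=arm.snapshot("top")
o=[cv2.resize(x,(400,400),interpolation=cv2.INTER_CUBIC) for x in(im[v:v+140,u:u+140,::-1],t[171:311,332:472,::-1])]
cv2.imwrite("pics/rod2.png",np.hstack(o))
```

```text
hole [ 0.48473563 -0.23718428  0.055     ]
[-0.3 -0.2 -0.8]
[ 1.3 -0.2 -0.2]
[ 0.7  0.1 -0.7]
32.9417 0.013516636236020518
```

View pics/rod2.png

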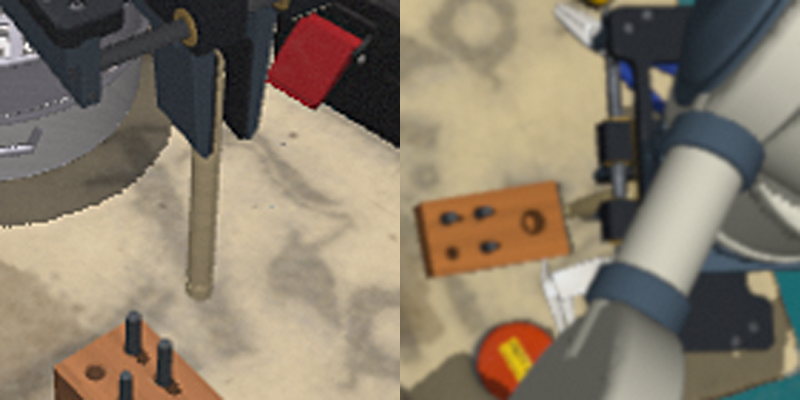

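Run:
```python
from h import *
tip(HOLE,.065,.15);tip(HOLE,.035,.06);print(arm.current_force());tip(HOLE,.011,.06);print(arm.current_force())
arm.grip(.06);arm.move_l([*HOLE,.27],feed=.2)
arm.move_joints([-81.4,28.3-8,77.1,0,74.6+8,-5.5]);arm.sleep(.5)
print(arm.current_t(),arm.current_width(),arm.current_force())
im=arm.snapshot("scene");t=arm.snapshot("top");cv2.imwrite("pics/f.png",np.hstack([cv2.resize(im[140:400,170:350,::-1],(400,578)),cv2.resize(t[165:295,155:415,::-1],(400,200),interpolation=cv2.INTER_CUBIC) if 0 else cv2.copyMakeBorder(cv2.resize(t[165:295,155:415,::-1],(400,200),interpolation=cv2.INTER_CUBIC),0,378,0,0,0)]))
```

```text
[ 0.67763695 -0.35667084 -0.58062191]
[-0.08677993  0.14807282 -0.77673404]
39.1083 0.059933068009934275 [-0.63731418  0.81189113  0.21897053]
```

View pics/f.png

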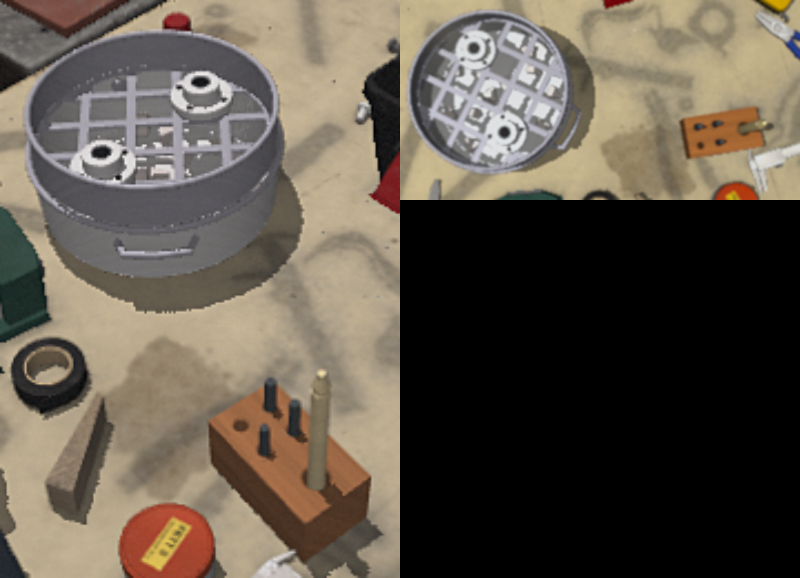

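The rod stands upright in its hole. The screen is clear apart from the two flat flanges, so I'm handing in.

```bash
python3 -c "
from rig import arm
arm.sign_off()"
```

```text
the job is handed in; nothing more can be done
```

I took the brass rod from the block and pushed each of the seven chips with its tip into a free opening. I then put the rod back in its hole and handed the job in at about 39 s of the 72 s allowed.

- **Chips:** The last pictures from both cameras show no chips on the screen bars and nothing spilled outside. I didn't count all seven individually in the pan.
- **Dark spot:** One dark spot showed through the opening at (88, 44) mm, next to the wall. I poked there three times with the rod, to 25 mm below the screen, and felt no resistance. It is probably a handle fixing on the pan wall, but I couldn't confirm that.
- **Flanges:** Both lie flat where they were at the start.
- **Rod:** It stands upright in the big hole. I released it about 1 mm above the floor of the hole and met no insertion force.
- **Robot:** The arm was clear of everything when I handed in. Forces read just after pushes and pokes were 2 N or less.

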